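# Draw the drying tray out of the cabinet with the hook

### The arm

A 6-joint arm with a two-finger parallel gripper is mounted at the origin on the work surface. World frame = base frame: x ahead of the robot, y to its left, z up, the work surface at z = 0. Lengths are in m, angles in rad, forces in N, time in s.
With the tool pointing down it reaches from about 0.4 to 0.925 m from the base axis. Payload 3.4 kg.
Tool frame: the origin (TCP) lies midway between the tips of the shut fingers; the grasp point (between the pads) lies bot.grip_depth behind it (bot.grip_depth is the distance from the TCP to the grasp point, in m); z points along the fingers, y is the direction in which the jaws open and shut (so a half turn about z gives the same grasp; the last joint's range is limited). The gripper opens to 85 mm and grips with 20 to 120 N. Pads are 22 mm wide; open, the fingers measure 114 mm over their backs; the gripper's body (76 mm by 85 mm) begins 54 mm behind the grasp point. The pads swing forward as they close: fully open they stand 13 mm farther back than shut.
Start: joints at [1.071, 0.307, 1.506, -0, 1.328, -0.073], TCP at [0.238, 0.524, 0.231] pointing down, gripper open.
Joint ranges: [-3.12, 3.12], [-1.05, 2.28], [0.14, 2.33], [-1.42, 4.57], [0.1, 2.73], [-2.68, 2.68]. Speed limits (rad/s): [2.57, 2.57, 3.14, 3.14, 3.14, 3.14].

### API

Orientations are given as a 3x3 rotation matrix whose columns are the frame's x, y, z axes.
In Python, from plant import bot, snapshot gives the robot as it stands.
- The arm moves only by the tool servo_tool, never from a script. Its argument "motion" is a list of rows, each a list of 7 numbers: the turn, a rotation vector about the tool's x, y, z in degrees, then the shift along the tool's x, y, z in m, then the finger opening in m, from 0 to 0.0854. In form: [[wx, wy, wz, x, y, z, grip], ...]. A call has 1 to 5 rows; each row shifts and turns the commanded pose from where the row before left it, along the tool's axes as they then stand; what a row does not reach is not made up. A row lasts 1/12 s, in which the tool goes at most 41.7 mm and 7.16 degrees, less where a joint would pass 70% of its speed; a pose out of reach is approached as far as the arm can. A call is refused whole if a number of a shift passes 0.0417 or a number of a turn 7.16, either way. A call with a gripper value outside its range is refused whole. The fingers move at their own pace and stop on an object; the grip force is fixed at half the most. Time passes only in rows, so rows that do not move let the fingers close. It gives the time, the measured TCP pose, the force and the opening at its end, in the units of the state.
- bot.state(): the state, without advancing time (a new reading comes with each control period).
- snapshot(name): name is "scene" or "top" or "wrist"; returns a dict with "color" (384x512x3 uint8, red, green, blue), "range_z" (384x512 float32, m along the optical axis (not along the pixel's ray), 0 where there is no reading), "mtx" (3x3 intrinsics, pixels), "D" ([k1, k2, p1, p2, k3] as OpenCV has them; the pictures are not rectified), "extrinsics" (4x4, takes a point from world to camera coordinates); the wrist camera has in their place "hand_eye" (4x4, takes a point from camera to tool coordinates, whose origin is the TCP and whose axes are the flange's). Camera axes: x right, y up, looking along -z (the intrinsics and any distortion apply to the point x, -y, -z); pixel columns grow to the right and rows downward; lengths in m; the calibration is good to about 2 mm. A picture is of the moment at which its call begins: read the wrist's pose just before it.
- bot.close_job(): hands the job in, once; it reports no verdict.
The state is a dict: "time": time; "joints": joint angles; "qd": joint speeds; "effort": joint torques, N m; "tool_pos": TCP position; "orientation": TCP orientation; "contact_force": force on the tool from outside, world axes, zero at the start; "wrist_torque": the same for the moment, N m; "width": finger opening in m.
Only numpy, scipy, OpenCV 4.12 (cv2) and the standard library are available. Lean on these libraries where they do the work, as an engineer would, in place of code of your own. Each camera call takes 0.05 s, during which the arm holds its last target.

### The job

Pick up the wooden-handled pull hook, drop its hook down into the steel eye of the tray of tops under the pine cabinet, and draw the tray gently out until you feel it come up snug against its hidden stop, keeping a firm but moderate pull there for about half a second. Then unhook it, leaving the tray drawn out, and lay the hook flat on the bare counter, clear of the tray and its board, and let go. Move the tray only with the hook, keep all its tops standing, and leave everything else on the counter where it is.

Things in the scene. Friction and masses are not known exactly. Their poses are not given: they have to be found in the camera images.
- cabinet: Fixed pine cabinet, 220 deep (x), 240 wide (y), 254 high, with a half-open thin ply sliding door in its upper part. Origin: centre of its underside, on the counter. Its -x points out of the mouth; front face at x = -110. Its 8 mm thick base board, 240 wide, carries on in front of the mouth to x = -260. The tray lies on this board in a low bay (open up to 98 high) and slides along x.
- tray: Loose ply tray, 170 long (x), 150 wide, 30 high, a top in each of its four cells; about 0.5 kg in all, weight and friction vary. Origin: centre of its underside, on the 8 mm board; -x points out of the cabinet; 4 mm side play. Dragging takes 2 to 5 N; a pull of 12 to 15 N at a standstill seats it snugly on its stop (under 11 N is not snug); over 20 N strains the eye.
- tray_eye (a point): Centre of the tray's steel eye, a flat-lying ring at the middle of the tray's front: hole 18 across (vertical axis), bar 5 thick. 19 mm in front of the tray's front wall, 16 above its underside (24 above the counter); at the start 17 to 39 mm out of the cabinet's mouth. Axes are the tray's.
- hook: Loose pull hook tool, 0.15 kg, standing on its flat underside. Origin: underside below the handle's middle; +x points from handle to hook. Wooden handle 110 long (x), 24 wide (y), 36 high; a 7 mm thick steel rod runs on at half the handle's height to x = 136, bends down, curling back 2 mm, and ends level with the handle's underside.
- cabinet_mouth (a point): Point (-110, 0, 8) of the cabinet: middle of the mouth, on top of the base board; axes of the cabinet. Hidden rigid cleats inside the bay stop the tray somewhere, different each time, when the eye centre is 111 to 135 mm out (-x) from this point. The stop cannot be seen: go slowly and feel for it.
- hook_grip (a point): Middle of the hook tool's wooden handle, 18 mm above its underside: the place to grip, across the 24 mm width.
- hook_tip (a point): Lowest point of the down-bent end of the hook, 134.5 mm ahead (+x) of the handle's middle and 18 mm below the rod's axis. The rod's underside is 14.5 mm above this point.
- top1: Spinning top 1 of the tray's four: turned wood with two red rings, 53 across, 68 high, standing crown down, steel tip up, in its cell. Origin: centre of its underside; z points up out of the tip.
- top2: Spinning top 2 of the tray's four: turned wood with two red rings, 53 across, 68 high, standing crown down, steel tip up, in its cell. Origin: centre of its underside; z points up out of the tip.
- top3: Spinning top 3 of the tray's four: turned wood with two red rings, 53 across, 68 high, standing crown down, steel tip up, in its cell. Origin: centre of its underside; z points up out of the tip.
- top4: Spinning top 4 of the tray's four: turned wood with two red rings, 53 across, 68 high, standing crown down, steel tip up, in its cell. Origin: centre of its underside; z points up out of the tip.
- driver: Steel tip driver with a handle, bystander, lying on the counter. Origin: its underside or lying point; leave alone.
- weight: Round brass weight, 54 across, 36 high, bystander. Origin: its underside or lying point; leave alone.
- dish: Ceramic dish, 110 across, 35 high, bystander. Origin: its underside or lying point; leave alone.
- mallet: Mallet, lying, bystander. Origin: its underside or lying point; leave alone.
- jar: Amber glass jar, 60 across, 75 high, bystander. Origin: its underside or lying point; leave alone.
- gauge: Steel ring gauge lying flat, 64 across, 40 hole, 12 high, bystander: not the tray's eye. Origin: its underside or lying point; leave alone.
- spare_top: A spare top standing crown down on the counter, 53 across, 68 high, bystander. Origin: its underside or lying point; leave alone.
There are look-alikes about, which are no part of the job. Leave any turquoise look-alike of the top2 alone.

How it is judged:
By the outcome, as a careful person would: the job done as asked, in the order asked, and still so for the second after the job is handed in, with the robot touching nothing.
It also fails if it takes over 61 s, if anything falls off the work surface, if the arm or the gripper's body presses on something with over 40 N, if the wrist force passes 120 N, or if a joint passes its speed limit or range.

## Working session

There is one attempt and no reset: what is moved stays moved. The work goes in short steps, Python scripts to look and compute and a tool call to move; the robot and the scene stay as the last step left them, time stands still between calls to the robot, and variables do not carry over. Pictures are saved under pics/ and viewed, and the job is handed in when it is done.

Besides the shell and the picture viewer there is one more tool, called after "Call:" in YAML: its name, and indented under it one key for each argument. servo_tool: Moves the arm, as the interface text tells. Its arguments: {"type":"object","properties":{"motion":{"type":"array"}},"required":["motion"]}

```bash
ls; mkdir -p pics; cat > h.py <<'E'
import numpy as np, cv2
from plant import bot, snapshot
def T_cw(s,st=None):
    # camera->world
    if 'extrinsics' in s: return np.linalg.inv(np.array(s['extrinsics']))
    T=np.eye(4);T[:3,:3]=np.array(st['orientation']);T[:3,3]=st['tool_pos']
    return T@np.array(s['hand_eye'])
def ray(s,T,uv):
    p=cv2.undistortPoints(np.array([[uv]],float),np.array(s['mtx']),np.array(s['D']))[0,0]
    d=T[:3,:3]@np.array([p[0],-p[1],-1.0]); return T[:3,3],d
def onplane(s,T,uv,z):
    o,d=ray(s,T,uv); return o+d*(z-o[2])/d[2]
def atdepth(s,T,uv):
    o,d=ray(s,T,uv); return o+d*float(s['range_z'][int(round(uv[1])),int(round(uv[0]))])
def cloud(s,T):
    h,w=s['range_z'].shape
    u,v=np.meshgrid(np.arange(w),np.arange(h))
    p=cv2.undistortPoints(np.stack([u,v],-1).reshape(-1,1,2).astype(float),np.array(s['mtx']),np.array(s['D']))[:,0]
    d=np.c_[p[:,0],-p[:,1],-np.ones(len(p))]@T[:3,:3].T
    P=T[:3,3]+d*s['range_z'].reshape(-1,1)
    P[s['range_z'].ravel()==0]=np.nan
    return P.reshape(h,w,3)
def proj(s,T,P):
    C=np.linalg.inv(T)@np.r_[P,1]; 
    q=cv2.projectPoints(np.array([[C[0],-C[1],-C[2]]]),np.zeros(3),np.zeros(3),np.array(s['mtx']),np.array(s['D']))[0]
    return q.ravel()
def save(s,n): cv2.imwrite('pics/'+n+'.png',cv2.resize(s['color'][:,:,::-1],None,fx=1.5,fy=1.5,interpolation=cv2.INTER_CUBIC))
E
python3 - <<'E'
from h import *
import pickle
st=bot.state();print(st,bot.grip_depth)
D={'st':st}
for n in('scene','top','wrist'):
    s=snapshot(n);save(s,n+'0');D[n]=s;print(n,s['mtx'],s['D'],[s.get('extrinsics'),s.get('hand_eye')])
pickle.dump(D,open('d0.pkl','wb'))
E
```

```text
pics
{'time': 0.0, 'joints': array([ 1.07151624e+00,  3.07545734e-01,  1.50769394e+00, -5.55099329e-06,
        1.32840035e+00, -7.34776446e-02]), 'qd': array([-4.03174145e-04, -9.22476039e-05, -5.45732357e-04,  7.48316513e-04,
       -7.01451342e-04, -1.01751111e-04]), 'effort': array([-1.06507883e-03, -4.57544875e+01, -2.51920170e+01, -5.45876492e-05,
        1.35146768e-02,  2.84159648e-05]), 'tool_pos': array([0.23717557, 0.52302481, 0.23038891]), 'orientation': array([[-9.10708059e-01,  4.13049489e-01, -9.75535102e-04],
       [ 4.13050615e-01,  9.10706291e-01, -1.80001933e-03],
       [ 1.44928892e-04, -2.04223748e-03, -9.99997904e-01]]), 'contact_force': array([-0.0116551 , -0.22755508, -0.4279412 ]), 'wrist_torque': array([ 0.00396834,  0.04397258, -0.01339976]), 'width': 0.08534447780892526} 0.0187
scene [[406.77916849   0.         254.55004391]
 [  0.         406.77916849 190.42973639]
 [  0.           0.           1.        ]] [0.00431598 0.         0.         0.         0.        ] [array([[ 0.89702287,  0.44196281, -0.00434033, -0.50463169],
       [-0.26320744,  0.54205
[... 451 characters left out ...]
 0.13943867, -0.57709532],
       [-0.13914904, -0.01476802,  0.99016132, -1.0770475 ],
       [ 0.        ,  0.        ,  0.        ,  1.        ]]), None]
wrist [[327.61211575   0.         245.17434865]
 [  0.         327.61211575 193.58955036]
 [  0.           0.           1.        ]] [-0.07808217  0.          0.          0.          0.        ] [None, array([[ 6.70776091e-04,  9.48618258e-01,  3.16422110e-01,
         8.17118190e-02],
       [ 9.99999712e-01, -7.48936808e-04,  1.25399682e-04,
         6.28359676e-04],
       [ 3.55936592e-04,  3.16421934e-01, -9.48618486e-01,
        -1.42855509e-01],
       [ 0.00000000e+00,  0.00000000e+00,  0.00000000e+00,
         1.00000000e+00]])]
```

View pics/scene0.png

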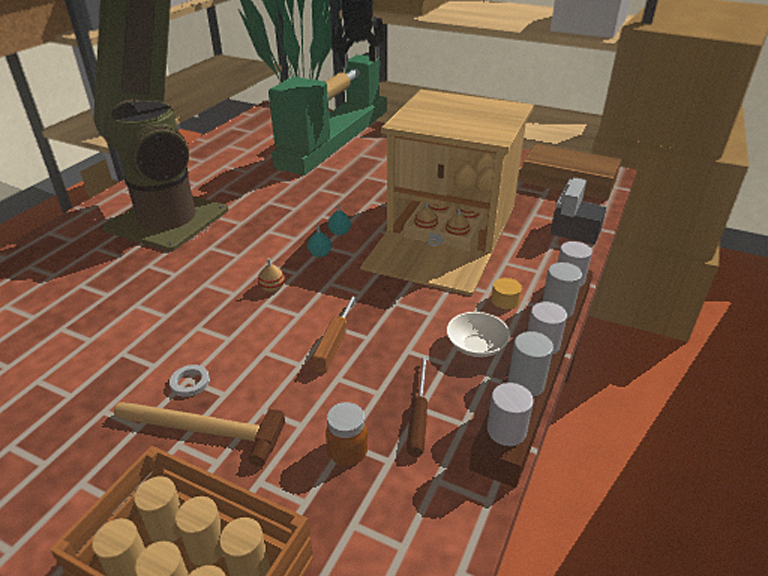

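View pics/top0.png

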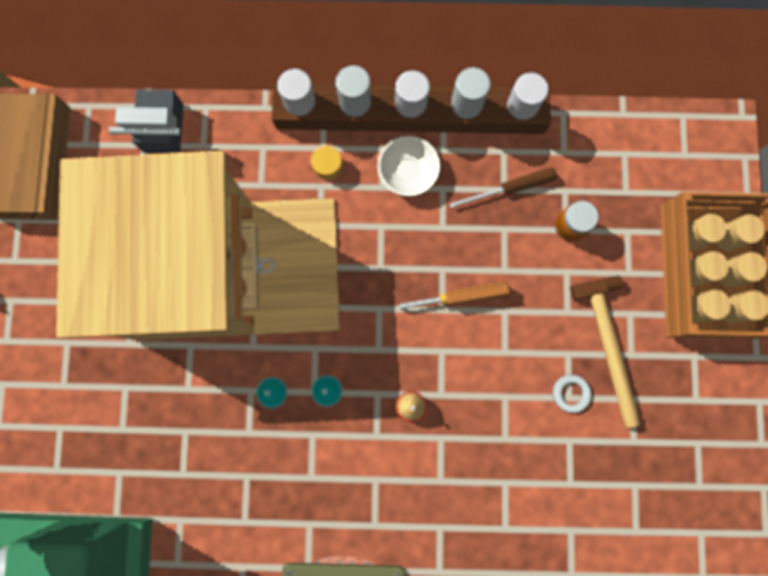

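View pics/wrist0.png

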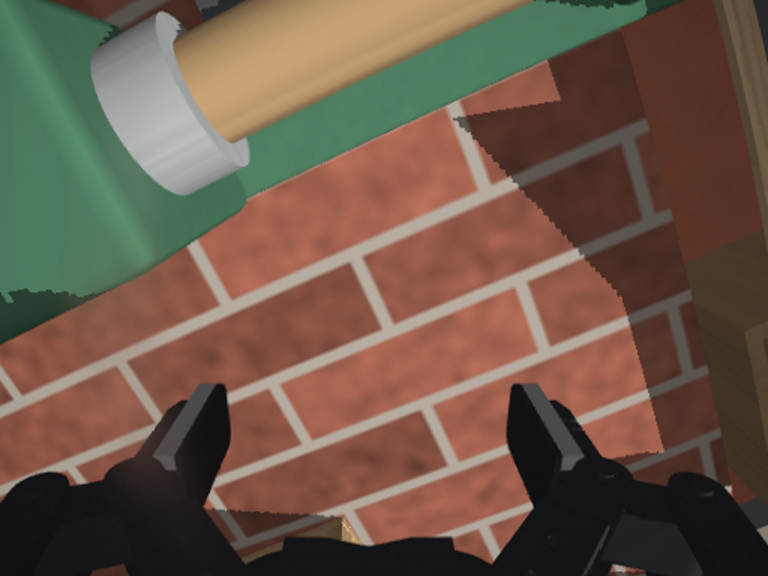

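The top view shows the hook tool with its handle at (445–508, 295) and rod tip near (403, 307) in the 1.5× picture. The eye ring is at (265, 265) on the board, and the cabinet mouth faces right, which is −y. Next I measure these from depth and rays.

```bash
python3 - <<'E'
from h import *
import pickle
D=pickle.load(open('d0.pkl','rb'))
for n in('top','scene'):
    s=D[n];T=T_cw(s);P=cloud(s,T);img=s['color']
    np.save(n+'P.npy',P)
    hsv=cv2.cvtColor(img,cv2.COLOR_RGB2HSV)
    # points on counter region near hook: z>8mm
    x0,x1,y0,y1=(255,350,180,215) if n=='top' else (195,245,190,255)
    sub=P[y0:y1,x0:x1]; c=img[y0:y1,x0:x1]
    m=(sub[...,2]>0.010)&(sub[...,2]<.06)
    Q=sub[m]; print(n,'pts',len(Q),Q.min(0),Q.max(0),np.percentile(sub[...,2][~np.isnan(sub[...,2])],[5,25,50]))
    h=(sub[...,2]>0.030)&(sub[...,2]<.05)
    Q=sub[h];mu=Q.mean(0);u,S,vt=np.linalg.svd((Q-mu)[:,:2],full_matrices=False)
    a=(Q-mu)[:,:2]@vt.T
    print(' handle top n',len(Q),mu,'axis',vt[0],'len',np.ptp(a[:,0]),a[:,0].min(),a[:,0].max(),'wid',np.ptp(a[:,1]),'z',np.median(Q[:,2]), 'mid',mu[:2]+vt[0]*(a[:,0].min()+a[:,0].max())/2)
    r=m&(sub[...,2]<.029)&(hsv[y0:y1,x0:x1,1]<90)
    print(' rod',r.sum(),sub[r].mean(0) if r.any() else '')
    big=cv2.resize(img[y0-15:y1+15,x0-15:x1+15,::-1],None,fx=6,fy=6,interpolation=cv2.INTER_CUBIC); cv2.imwrite(f'pics/hk_{n}.png',big)
s=D['top'];img=s['color'];cv2.imwrite('pics/eye_top.png',cv2.resize(img[120:230,130:240,::-1],None,fx=5,fy=5,interpolation=cv2.INTER_CUBIC))
s=D['scene'];img=s['color'];cv2.imwrite('pics/eye_scene.png',cv2.resize(img[110:200,235:345,::-1],None,fx=6,fy=6,interpolation=cv2.INTER_CUBIC))
E
```

```text
top pts 519 [ 0.53743077 -0.27336667  0.01001023] [ 0.5867155  -0.08377324  0.042908  ] [-0.00356075 -0.00123164  0.00041919]
 handle top n 383 [ 0.56521107 -0.21875431  0.0354437 ] axis [ 0.19387203 -0.98102683] len 0.11670973749608407 -0.061198960792319346 0.05551077670376472 wid 0.02424002016222616 z 0.03552505670231132 mid [ 0.56465968 -0.21596418]
 rod 79 [ 0.54635802 -0.1222662   0.02053207]
scene pts 456 [ 0.54367726 -0.27846919  0.01002852] [ 0.59268034 -0.08844427  0.03979082] [-0.00114281  0.00019018  0.00125938]
 handle top n 287 [ 0.57316215 -0.2274917   0.03608412] axis [ 0.18998316 -0.98178735] len 0.11050568719348669 -0.05948065721136498 0.05102502998212171 wid 0.02414360022955963 z 0.036490599805311 mid [ 0.57235894 -0.22334089]
 rod 36 [ 0.55115966 -0.11862969  0.02073355]
```

View pics/hk_top.png

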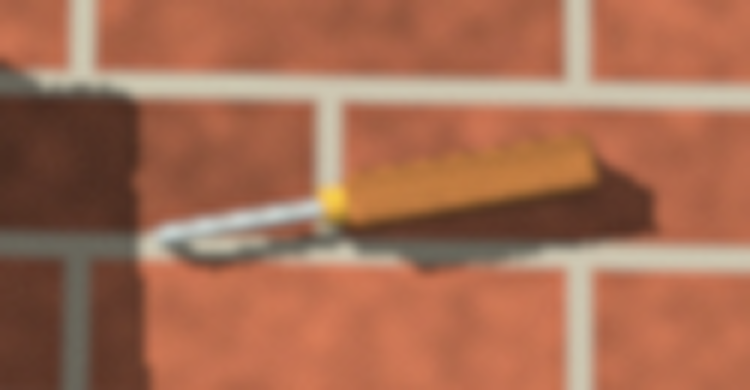

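View pics/hk_scene.png

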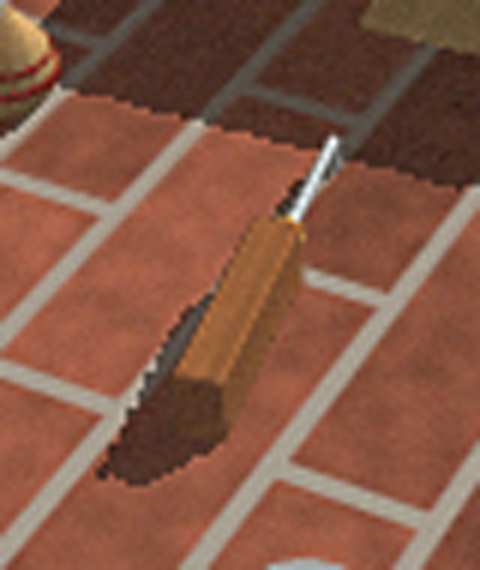

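View pics/eye_top.png

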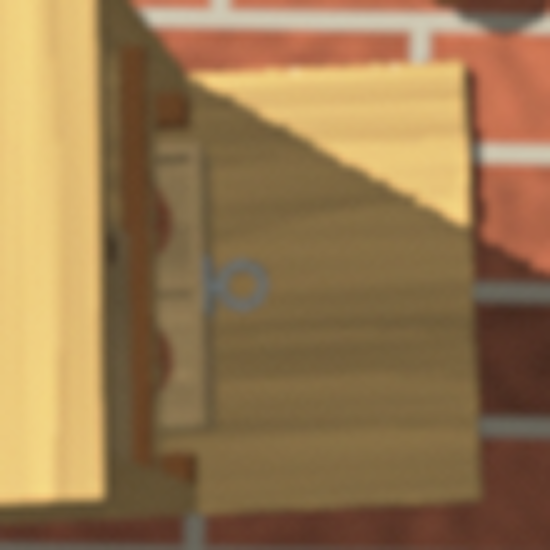

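View pics/eye_scene.png

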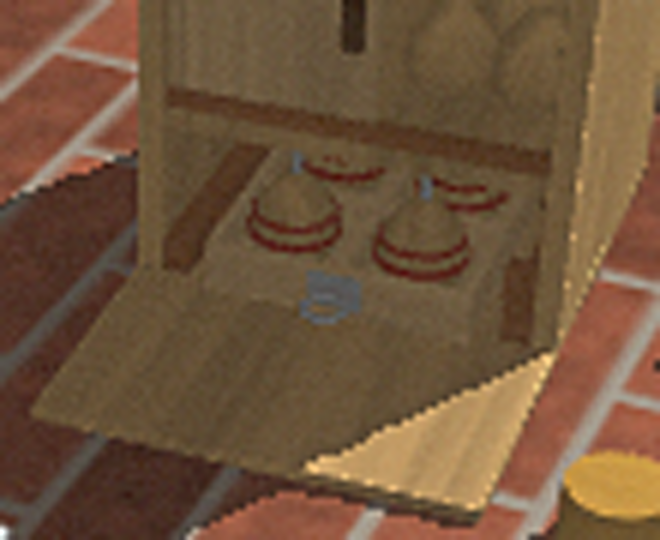

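```bash
python3 - <<'E'
from h import *
import pickle
D=pickle.load(open('d0.pkl','rb'))
t=D['top'];s=D['scene'];Tt=T_cw(t);Ts=T_cw(s)
def tri(a,b):
    o,d=ray(t,Tt,a);p,e=ray(s,Ts,b)
    A=np.c_[d,-e];x=np.linalg.lstsq(A,p-o,rcond=None)[0]
    return (o+d*x[0]+p+e*x[1])/2, np.linalg.norm(o+d*x[0]-p-e*x[1])
c=lambda x,y:(x/5+130,y/5+120)
print('eye top',onplane(t,Tt,c(241,285),.024),'scene',onplane(s,Ts,(328/6+235,300/6+110),.024),tri(c(241,285),(328/6+235,300/6+110)))
for q in[(465,62),(480,498)]: print('board corner top',onplane(t,Tt,c(*q),.008))
for q in[(480,512),(33,412)]: print('board corner scene',onplane(s,Ts,(q[0]/6+235,q[1]/6+110),.008))
k=lambda x,y:(x/6+240,y/6+165)
l=lambda x,y:(x/6+180,y/6+175)
for nm,a,b,z in [('far-left top corner (butt, +x side)',(588,140),(222,382),.036),('butt -x',(597,184),(176,377),.036),('tipend',(163,237),(333,140),.02),('front+x',(343,178),(301,226),.036)]:
    print(nm,onplane(t,Tt,k(*a),z),onplane(s,Ts,l(*b),z),tri(k(*a),l(*b)))
# brick check: counter z
for a,b in [((0,0),(0,0))]:pass
E
```

```text
eye top [0.60647321 0.14784996 0.024     ] scene [0.61161966 0.15703228 0.024     ] (array([0.60991201, 0.14961002, 0.02666606]), np.float64(0.008733896608055895))
board corner top [0.73481643 0.03411682 0.008     ]
board corner top [0.49741438 0.01859304 0.008     ]
board corner scene [0.74181258 0.03622564 0.008     ]
board corner scene [0.50648957 0.01554382 0.008     ]
far-left top corner (butt, +x side) [ 0.58326388 -0.2726801   0.036     ] [ 0.59273854 -0.27100691  0.036     ] (array([ 0.5873377 , -0.27080528,  0.03288742]), np.float64(0.008763654090944425))
butt -x [ 0.56409953 -0.27647107  0.036     ] [ 0.57413501 -0.27676975  0.036     ] (array([ 0.56799422, -0.27505228,  0.03138297]), np.float64(0.008065800612661874))
tipend [ 0.53870118 -0.08939701  0.02      ] [ 0.54699931 -0.09118222  0.02      ] (array([ 0.54169172, -0.08788965,  0.01533858]), np.float64(0.005958331951378546))
front+x [ 0.56439845 -0.16652975  0.036     ] [ 0.5737724  -0.16959086  0.036     ] (array([ 0.56771744, -0.16541314,  0.03008251]), np.float64(0.006111650257723701))
```

Call:
servo_tool:
  motion:
    - [0,0,0,-0.027,-0.029,-0.012,0.085]
    - [0,0,0,-0.027,-0.029,-0.012,0.085]
    - [0,0,0,-0.027,-0.029,-0.012,0.085]
    - [0,0,0,-0.027,-0.029,-0.012,0.085]
    - [0,0,0,-0.027,-0.029,-0.012,0.085]

```text
time: 0.57
tool_pos: [0.3004, 0.334, 0.2914]
orientation: [[-0.911, 0.412, -0.0], [0.412, 0.911, -0.001], [0.0, -0.001, -1.0]]
contact_force: [0.5, -0.5, 0.1]
width: 0.0848
```

Call:
servo_tool:
  motion:
    - [0,0,0,-0.028,-0.03,0,0.085]
    - [0,0,0,-0.028,-0.03,0,0.085]
    - [0,0,0,-0.028,-0.03,0,0.085]
    - [0,0,0,-0.028,-0.03,0,0.085]
    - [0,0,0,-0.028,-0.03,0,0.085]

```text
time: 0.98
tool_pos: [0.3659, 0.1395, 0.2914]
orientation: [[-0.911, 0.413, 0.0], [0.413, 0.911, 0.0], [-0.0, 0.0, -1.0]]
contact_force: [1.2, 0.6, 0.7]
width: 0.0848
```

Call:
servo_tool:
  motion:
    - [0,0,0,-0.034,-0.022,0,0.085]
    - [0,0,0,-0.034,-0.022,0,0.085]
    - [0,0,0,-0.034,-0.022,0,0.085]
    - [0,0,0,-0.034,-0.022,0,0.085]
    - [0,0,0,-0.034,-0.022,0,0.085]

```text
time: 1.4
tool_pos: [0.4759, -0.031, 0.2912]
orientation: [[-0.91, 0.414, 0.0], [0.414, 0.91, 0.0], [0.0, 0.0, -1.0]]
contact_force: [0.7, 0.2, -0.4]
width: 0.0854
```

Call:
servo_tool:
  motion:
    - [0,0,0,-0.034,-0.022,0,0.085]
    - [0,0,0,-0.034,-0.022,0,0.085]
    - [0,0,0,-0.034,-0.022,0,0.085]
    - [0,0,0,-0.034,-0.022,0,0.085]
    - [0,0,7.0,0,0,0,0.085]

```text
time: 1.82
tool_pos: [0.567, -0.1721, 0.29]
orientation: [[-0.851, 0.525, 0.002], [0.525, 0.851, -0.004], [-0.004, -0.002, -1.0]]
contact_force: [1.2, 0.8, 0.3]
width: 0.085
```

Call:
servo_tool:
  motion:
    - [0,0,7,0,0,0,0.085]
    - [0,0,7,0,0,0,0.085]
    - [0,0,7,0,0,0,0.085]
    - [0,0,7,0,0,0,0.085]
    - [0,0,7,0,0,0,0.085]

```text
time: 2.23
tool_pos: [0.5627, -0.1654, 0.2907]
orientation: [[-0.395, 0.919, -0.001], [0.919, 0.395, 0.0], [0.001, -0.001, -1.0]]
contact_force: [-0.1, 0.4, 0.3]
width: 0.085
```

Call:
servo_tool:
  motion:
    - [0,0,7,0,0,0,0.085]
    - [0,0,6,0,0,0,0.085]
    - [0,0,0,0,0,0,0.085]

```text
time: 2.48
tool_pos: [0.5628, -0.1652, 0.2909]
orientation: [[-0.181, 0.983, -0.001], [0.983, 0.181, 0.0], [0.0, -0.001, -1.0]]
contact_force: [-0.7, -0.1, 0.0]
width: 0.0853
```

```bash
python3 - <<'E'
from h import *
import pickle
st=bot.state();s=snapshot('wrist');pickle.dump((st,s),open('w1.pkl','wb'));save(s,'w1');print(st['tool_pos'],st['orientation'],st['joints'])
E
```

```text
[ 0.56275157 -0.16522292  0.29086165] [[-1.81466937e-01  9.83396658e-01 -8.74263072e-04]
 [ 9.83396923e-01  1.81467287e-01  3.39152508e-04]
 [ 4.92171591e-04 -7.98202649e-04 -9.99999560e-01]] [-3.57594719e-01  2.85093752e-01  1.38644019e+00  1.17452347e-05
  1.47099638e+00 -5.40074063e-01]
```

View pics/w1.png

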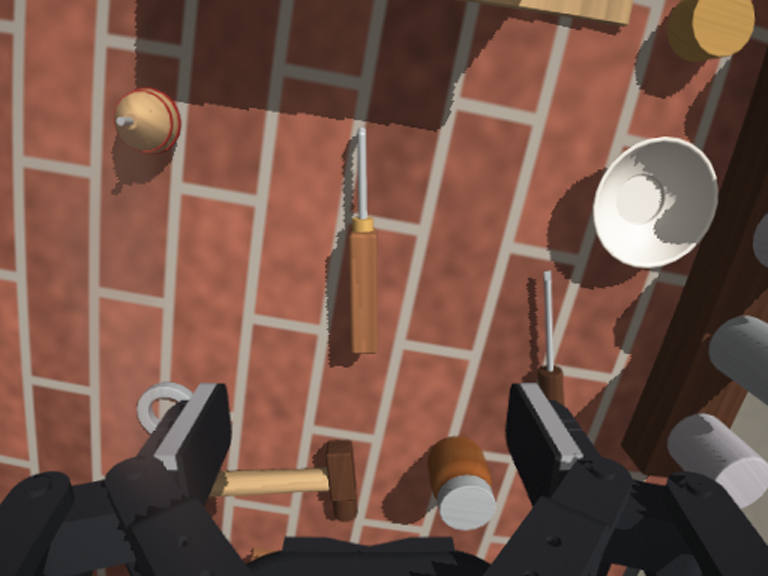

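The wrist view shows the hook's handle spanning (351–377, 232–353) and the rod tip at (362, 130). I measure it here.

```bash
cat > hk.py <<'E'
from h import *
def handle(s,T,z=.036,box=None):
    hsv=cv2.cvtColor(s['color'],cv2.COLOR_RGB2HSV)
    P=cloud(s,T)
    m=((P[...,2]>.029)&(P[...,2]<.045)).astype(np.uint8)
    if box: 
        k=np.zeros_like(m);k[box[1]:box[3],box[0]:box[2]]=1;m&=k
    n,l,stt,c=cv2.connectedComponentsWithStats(m)
    i=1+np.argmax(stt[1:,4]); ys,xs=np.where(l==i)
    q=cv2.undistortPoints(np.stack([xs,ys],-1).reshape(-1,1,2).astype(float),np.array(s['mtx']),np.array(s['D']))[:,0]
    d=np.c_[q[:,0],-q[:,1],-np.ones(len(q))]@T[:3,:3].T
    o=T[:3,3];X=(o+d*((z-o[2])/d[:,2:3]))[:,:2]
    r=cv2.minAreaRect(X.astype(np.float32)*1000)
    return stt[i],r,np.median(P[ys,xs,2]),cv2.boxPoints(r)
E
python3 - <<'E'
from hk import *
import pickle
st,s=pickle.load(open('w1.pkl','rb'));T=T_cw(s,st)
b,r,z,bx=handle(s,T,box=(220,140,265,245));print(b,r,z);print(bx)
for n,uv in [('tip',(362/1.5,130/1.5)),('rodmid',(363.5/1.5,175/1.5)),('collar',(364/1.5,222/1.5))]:
    print(n,onplane(s,T,uv,.02),atdepth(s,T,uv))
P=cloud(s,T);print('counter z',np.nanmedian(P[150:230,150:225,2]))
for uv in[(629,23),(460,0)]: print('board',onplane(s,T,(uv[0]/1.5,uv[1]/1.5),.008))
E
```

```text
[ 233  155   19   81 1487] ((568.5753784179688, -219.74298095703125), (23.171646118164062, 108.62873840332031), 10.816655158996582) 0.03605048294678964
[[ 547.00244 -168.5679 ]
 [ 567.3884  -275.26663]
 [ 590.1483  -270.91806]
 [ 569.7623  -164.21933]]
tip [ 0.54341412 -0.08695397  0.02      ] [ 0.54341891 -0.08695151  0.02043776]
rodmid [ 0.5510496  -0.12199696  0.02      ] [ 0.5510285  -0.12174393  0.02280213]
collar [ 0.55852566 -0.16056429  0.02      ] [ 0.55836021 -0.15937812  0.02646373]
counter z 0.0002826571623801011
board [0.73942028 0.0379793  0.008     ]
board [0.60093612 0.0249918  0.008     ]
```

Call:
servo_tool:
  motion:
    - [0,0,-0.3,-0.018,-0.0014,0.03,0.07]
    - [0,0,0,-0.018,-0.0014,0.035,0.07]
    - [0,0,0,-0.0186,-0.0014,0.035,0.07]
    - [0,0,0,0,0,0.04,0.07]
    - [0,0,0,0,0,0.04,0.07]

```text
time: 2.95
tool_pos: [0.5696, -0.2211, 0.1102]
orientation: [[-0.191, 0.982, 0.002], [0.982, 0.191, -0.001], [-0.001, 0.002, -1.0]]
contact_force: [1.2, -0.0, -1.7]
width: 0.0701
```

```bash
python3 - <<'E'
from hk import *
import pickle
st=bot.state();s=snapshot('wrist');pickle.dump((st,s),open('w2.pkl','wb'));save(s,'w2');print(st['tool_pos'],st['orientation'][:,0])
T=T_cw(s,st)
b,r,z,bx=handle(s,T);print(b,r,z);print(bx)
E
```

```text
[ 0.56960622 -0.2211416   0.11018987] [-0.19106552  0.98157622 -0.00144629]
[ 226  126   36  146 4815] ((568.4868774414062, -219.5902099609375), (23.629993438720703, 108.94086456298828), 11.023552894592285) 0.036020478136375794
[[ 546.4745  -168.384  ]
 [ 567.3053  -275.3148 ]
 [ 590.49927 -270.79642]
 [ 569.66846 -163.86563]]
```

View pics/w2.png

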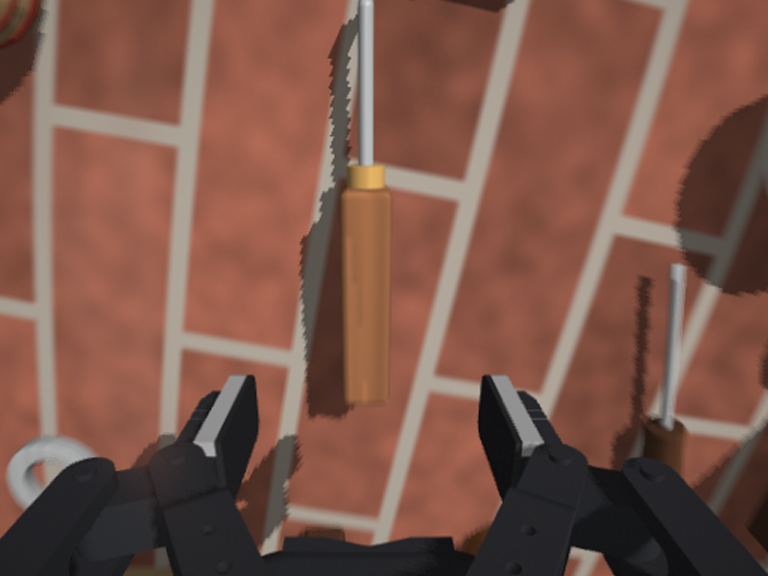

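The second view agrees: handle middle (0.5685, −0.2196), top at 36 mm, axis 101°. I go down and grip.

Call:
servo_tool:
  motion:
    - [0,0,0,0.0015,-0.0008,0.035,0.07]
    - [0,0,0,0,0,0.035,0.06]
    - [0,0,0,0,0,0.025,0.06]
    - [0,0,0,0,0,0.011,0.06]
    - [0,0,0,0,0,0,0.05]

```text
time: 3.42
tool_pos: [0.5664, -0.2175, 0.0033]
orientation: [[-0.191, 0.982, -0.005], [0.982, 0.191, 0.002], [0.003, -0.004, -1.0]]
contact_force: [-0.4, -0.2, -0.4]
width: 0.0507
```

Call:
servo_tool:
  motion:
    - [0,0,0,0,0,0,0.02]
    - [0,0,0,0,0,0,0.005]
    - [0,0,0,0,0,0,0.005]
    - [0,0,0,0,0,0,0.005]
    - [0,0,0,0,0,0,0.005]

```text
time: 3.83
tool_pos: [0.5697, -0.2191, 0.0076]
orientation: [[-0.189, 0.982, 0.004], [0.982, 0.189, -0.002], [-0.003, 0.004, -1.0]]
contact_force: [0.4, -0.2, 6.7]
width: 0.0232
```

Call:
servo_tool:
  motion:
    - [0,0,0,0,0,-0.01,0.005]
    - [0,0,0,0,0,-0.02,0.005]
    - [0,0,0,0,0,-0.02,0.005]
    - [0,0,0,0,0,-0.02,0.005]
    - [0,0,0,0,0,0,0.005]

```text
time: 4.25
tool_pos: [0.5707, -0.2196, 0.0801]
orientation: [[-0.189, 0.982, 0.007], [0.982, 0.189, -0.003], [-0.005, 0.006, -1.0]]
contact_force: [1.4, -1.0, -1.5]
width: 0.0232
```

```bash
python3 - <<'E'
from hk import *
import pickle
st=bot.state();s=snapshot('wrist');pickle.dump((st,s),open('w3.pkl','wb'));save(s,'w3');print(st['tool_pos'],st['orientation'],st['contact_force'],st['width'])
T=T_cw(s,st)
E
```

```text
[ 0.57072431 -0.2195907   0.0800676 ] [[-0.18930578  0.98189175  0.00720457]
 [ 0.98190726  0.18933319 -0.00332902]
 [-0.0046328   0.00644402 -0.99996851]] [ 1.35028426 -1.0378408  -1.45637753] 0.023243345427804745
```

View pics/w3.png

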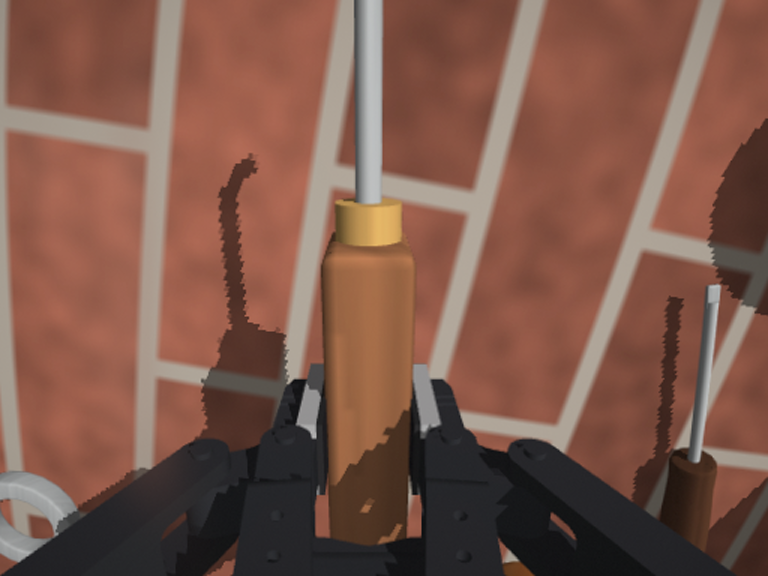

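The hook is held: the opening is 23 mm and the force changed by −1.5 N. Next I go to a lateral view of the eye.

Call:
servo_tool:
  motion:
    - [0,0,0,0.02,0.003,-0.025,0.005]
    - [0,0,0,0.03,0.004,-0.025,0.005]
    - [0,0,0,0.033,0.005,-0.02,0.005]
    - [0,0,0,0.033,0.005,-0.02,0.005]
    - [0,0,0,0.033,0.005,-0.02,0.005]

```text
time: 4.72
tool_pos: [0.5601, -0.0666, 0.1851]
orientation: [[-0.188, 0.982, -0.002], [0.982, 0.188, 0.001], [0.001, -0.002, -1.0]]
contact_force: [0.4, 0.5, -1.5]
width: 0.0231
```

Call:
servo_tool:
  motion:
    - [0,0,0,0.03,0.004,-0.01,0.005]
    - [0,0,0,0.026,0.004,0,0.005]
    - [0,0,3,0.013,0.001,0,0.005]
    - [0,0,3,0,0,0,0.005]
    - [0,0,0,0,0,0,0.005]

```text
time: 5.13
tool_pos: [0.5561, 0.0028, 0.1944]
orientation: [[-0.086, 0.996, -0.002], [0.996, 0.086, 0.0], [0.0, -0.002, -1.0]]
contact_force: [0.3, 0.6, -1.1]
width: 0.0227
```

```bash
python3 - <<'E'
from hk import *
import pickle
st=bot.state();s=snapshot('wrist');pickle.dump((st,s),open('w4.pkl','wb'));save(s,'w4');print(st['tool_pos'],st['orientation'],st['contact_force'],st['width'])
E
```

```text
[0.55608156 0.00282265 0.1943656 ] [[-8.64589638e-02  9.96253062e-01 -2.16427710e-03]
 [ 9.96255357e-01  8.64594814e-02  1.46567042e-04]
 [ 3.33140140e-04 -2.14350062e-03 -9.99997647e-01]] [ 0.29169379  0.64211749 -1.09505341] 0.02266880693847812
```

View pics/w4.png

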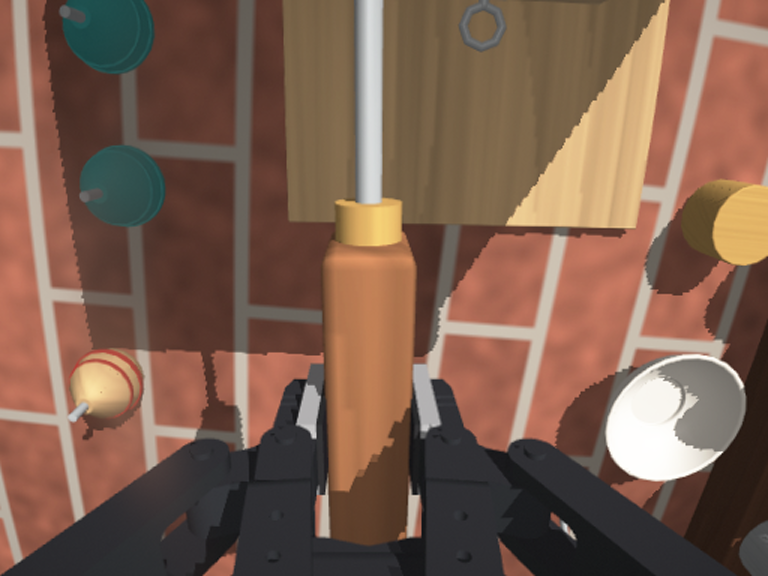

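The eye ring is clear at (482, 27), the board's front corners at (289, 220) and (637, 228), and the rod lies along column ~368.

```bash
python3 - <<'E'
from hk import *
import pickle
st,s=pickle.load(open('w4.pkl','rb'));T=T_cw(s,st)
P=cloud(s,T)
cv2.imwrite('pics/eye4.png',cv2.resize(s['color'][0:50,280:360,::-1],None,fx=9,fy=9,interpolation=cv2.INTER_CUBIC))
q=[onplane(s,T,(u/1.5,v/1.5),.008) for u,v in[(289,221),(637,228),(284,0)]]
print(q,np.degrees(np.arctan2(*(q[1]-q[0])[[1,0]])),np.linalg.norm(q[1]-q[0]))
print('board z',np.nanmedian(P[60:130,200:230,2]))
# rod/handle in tool frame
He=np.array(s['hand_eye']);C=cloud(s,He)
rod=C[5:125,238:256].reshape(-1,3); 
m=(rod[:,2]<0.02); rod=rod[m]; print('rod n',len(rod))
for a,b in[(0.06,.075),(.075,.09),(.09,.105),(.105,.13)]:
    r=rod[(rod[:,0]>a)&(rod[:,0]<b)]
    if len(r): print(a,len(r),r[:,1].mean(),r[:,1].min(),r[:,1].max(),'top z',np.percentile(r[:,2],5))
h=C[180:290,222:272].reshape(-1,3);h=h[(h[:,2]<-.02)&(h[:,2]>-.045)]
print('handle top tool z',np.median(h[:,2]),'y',h[:,1].min(),h[:,1].max(), 'x max',h[:,0].max(),np.polyfit(h[:,0],h[:,2],1))
E
```

```text
[array([0.50069574, 0.01978411, 0.008     ]), array([0.74033021, 0.0370095 , 0.008     ]), array([0.49138481, 0.15550738, 0.008     ])] 4.111459708620058 0.24025276501462514
board z 0.00825406565859757
rod n 2037
0.06 339 0.00024430732752432074 -0.0029261444524210133 0.003410276064922592 top z -0.015073901802418832
0.075 705 0.0002017414996576739 -0.0028711089676538553 0.003340245738314605 top z -0.01504697507897137
0.09 741 0.0002233107032507694 -0.0027924898516616514 0.0035914049066907952 top z -0.01508599373510186
0.105 252 0.00019999017828543076 -0.002723795095501842 0.0031358946997463054 top z -0.01507326192608093
handle top tool z -0.028666851627950296 y -0.009654994618043996 0.01073703288588079 x max 0.049564785335244485 [-0.00311839 -0.02857593]
```

View pics/eye4.png

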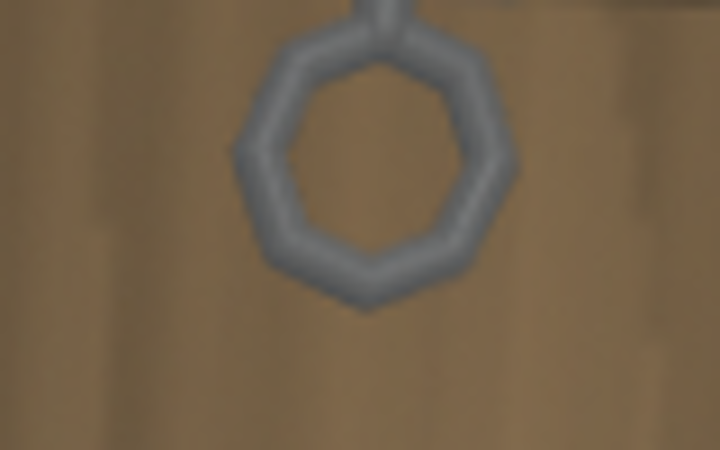

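```bash
python3 - <<'E'
from hk import *
import pickle
st,s=pickle.load(open('w4.pkl','rb'));T=T_cw(s,st)
hsv=cv2.cvtColor(s['color'],cv2.COLOR_RGB2HSV)
print('sat',hsv[17,304:340,1])
m=((hsv[...,1]<70)).astype(np.uint8); k=np.zeros_like(m);k[0:40,300:345]=1;m&=k
cs,hi=cv2.findContours(m,cv2.RETR_CCOMP,cv2.CHAIN_APPROX_NONE)
for c,h in zip(cs,hi[0]):
    if len(c)<15: continue
    X=np.array([onplane(s,T,p[0].astype(float),.024)[:2] for p in c])*1000
    print('hole' if h[3]>=0 else 'outer',len(c),X.min(0),X.max(0),cv2.minEnclosingCircle(X.astype(np.float32)))
P=cloud(s,T)
ring=P[0:40,300:345][m[0:40,300:345]>0];print('ring z',np.percentile(ring[:,2],[10,50,90]))
He=np.array(s['hand_eye']);C=cloud(s,He)
h=C[130:290,222:272];mm=(h[...,2]<-.025)&(h[...,2]>-.032);print('handle top xmax',np.percentile(h[mm][:,0],99.5),h[mm][:,0].max())
e=np.array([.6,.15])
E
```

```text
sat [102  87   3   5   5   4   2  15 104 100 102 104 105 103 102 105 104 104
 105 104 104 102 103 103 103 102 105  43   5   5   5   5   3  57 105 102]
outer 94 [596.26198126 134.53372464] [623.79373779 162.65211115] ((610.0537109375, 148.60882568359375), 14.088838577270508)
hole 59 [600.73491669 139.47554445] [618.62453764 157.5463582 ] ((609.81396484375, 148.48802185058594), 9.079270362854004)
ring z [nan nan nan]
handle top xmax 0.05280760916783263 0.05353679160433433
```

The eye centre is at (0.610, 0.1485), with hole radius 9.05 mm, which confirms its 24 mm height. It sits 29.5 mm out of the mouth, and the cabinet axis is at 94.0°. I align above the eye.

Call:
servo_tool:
  motion:
    - [0,0,0,0.0015,0.016,0.01,0.005]
    - [0,0,0,0.0015,0.016,0.02,0.005]
    - [0,0,0,0.0015,0.016,0.02,0.005]
    - [0,0,0.95,0.002,0.016,0.02,0.005]
    - [0,0,0,0,0,0.0,0.005]

```text
time: 5.6
tool_pos: [0.6208, 0.0131, 0.1204]
orientation: [[-0.069, 0.998, -0.005], [0.998, 0.069, 0.0], [0.001, -0.005, -1.0]]
contact_force: [-0.8, 0.7, -1.8]
width: 0.023
```

```bash
python3 - <<'E'
from hk import *
import pickle
st=bot.state();s=snapshot('wrist');pickle.dump((st,s),open('w5.pkl','wb'));save(s,'w5');print(st['tool_pos'],st['orientation'],st['contact_force'],st['width'])
E
```

```text
[0.62079422 0.01305214 0.120398  ] [[-6.89322406e-02  9.97608875e-01 -4.98786148e-03]
 [ 9.97621042e-01  6.89352499e-02  4.33737351e-04]
 [ 7.76539709e-04 -4.94609707e-03 -9.99987466e-01]] [-0.81913454  0.7292643  -1.759615  ] 0.0229522012932143
```

View pics/w5.png

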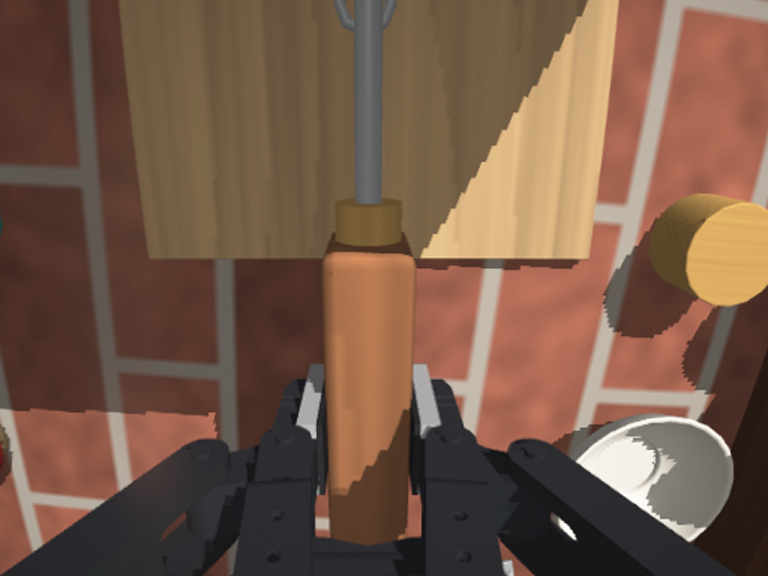

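Call:
servo_tool:
  motion:
    - [0,0,0,0.0015,-0.0014,0.02,0.005]
    - [0,0,0,0,0,0.025,0.005]
    - [0,0,0,0,0,0.02,0.005]
    - [0,0,0,0,0,0,0.005]
    - [0,0,0,0,0,0,0.005]

```text
time: 6.07
tool_pos: [0.6175, 0.0143, 0.06]
orientation: [[-0.069, 0.998, -0.003], [0.998, 0.069, -0.0], [0.0, -0.003, -1.0]]
contact_force: [0.2, -0.4, -1.4]
width: 0.0233
```

```bash
python3 - <<'E'
from hk import *
import pickle
st=bot.state();print(st['tool_pos'],st['orientation'],st['contact_force'])
s=snapshot('scene');cv2.imwrite('pics/s6.png',cv2.resize(s['color'][120:200,235:345,::-1],None,fx=7,fy=7,interpolation=cv2.INTER_CUBIC))
s=snapshot('top');cv2.imwrite('pics/t6.png',cv2.resize(s['color'][130:220,130:280,::-1],None,fx=5,fy=5,interpolation=cv2.INTER_CUBIC))
E
```

```text
[0.61750401 0.01430736 0.06001429] [[-6.90205438e-02  9.97610699e-01 -3.00959945e-03]
 [ 9.97615223e-01  6.90207610e-02 -3.17490680e-05]
 [ 1.76051634e-04 -3.00461356e-03 -9.99995471e-01]] [ 0.23660211 -0.4359541  -1.42103398]
```

View pics/s6.png

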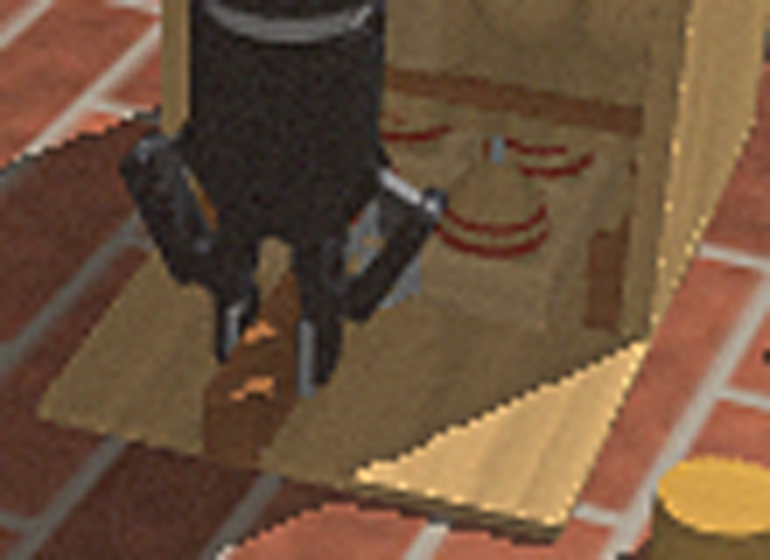

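View pics/t6.png

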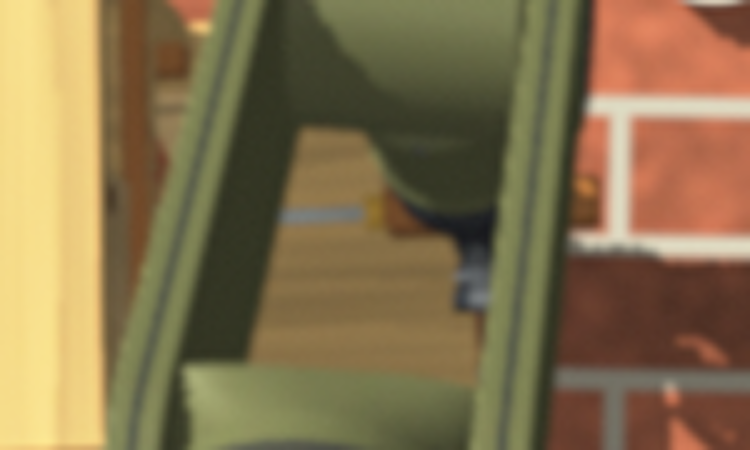

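Call:
servo_tool:
  motion:
    - [0,0,0,0,0,0.004,0.005]
    - [0,0,0,0,0,0,0.005]
    - [0,0,0,0,0,0,0.005]

```text
time: 6.42
tool_pos: [0.6194, 0.0148, 0.0572]
orientation: [[-0.069, 0.998, 0.001], [0.998, 0.069, -0.0], [-0.0, 0.001, -1.0]]
contact_force: [-0.1, -0.0, -2.2]
width: 0.0231
```

Call:
servo_tool:
  motion:
    - [0,0,0,0,0,0,0.005]

```text
time: 6.5
tool_pos: [0.6193, 0.0149, 0.057]
orientation: [[-0.069, 0.998, 0.001], [0.998, 0.069, -0.0], [-0.0, 0.001, -1.0]]
contact_force: [0.1, 0.5, -1.3]
width: 0.0234
```

```bash
python3 - <<'E'
from hk import *
import pickle
st=bot.state();s=snapshot('wrist');pickle.dump((st,s),open('w7.pkl','wb'));print(st['tool_pos'],st['orientation'][:,0])
cv2.imwrite('pics/w7.png',cv2.resize(s['color'][0:80,150:340,::-1],None,fx=4,fy=4,interpolation=cv2.INTER_CUBIC))
E
```

```text
[0.61929855 0.01486606 0.0569914 ] [-6.90661724e-02  9.97612071e-01 -1.36874357e-04]
```

View pics/w7.png

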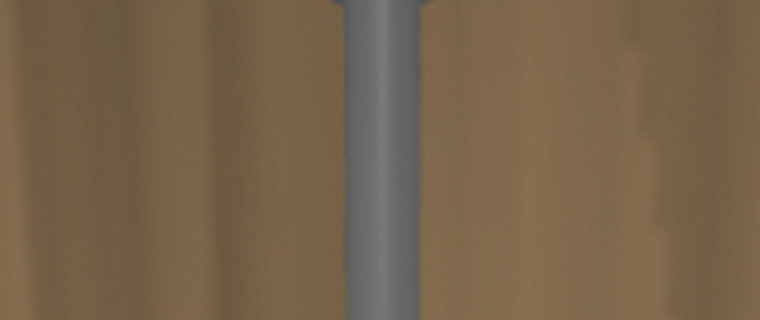

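The readings have settled on target and the ring's near edge shows evenly on both sides of the rod. I go down.

Call:
servo_tool:
  motion:
    - [0,0,0,0,0,0.01,0.005]
    - [0,0,0,0,0,0.008,0.005]
    - [0,0,0,0,0,0.006,0.005]
    - [0,0,0,0,0,0.004,0.005]
    - [0,0,0,0,0,0,0.005]

```text
time: 6.97
tool_pos: [0.6177, 0.0149, 0.0265]
orientation: [[-0.069, 0.998, -0.003], [0.998, 0.069, 0.0], [0.0, -0.003, -1.0]]
contact_force: [0.2, -0.2, -2.2]
width: 0.0229
```

Call:
servo_tool:
  motion:
    - [0,0,0,0,0,0.003,0.005]
    - [0,0,0,0,0,0.003,0.005]
    - [0,0,0,0,0,0.001,0.005]
    - [0,0,0,0,0,0,0.005]
    - [0,0,0,0,0,0,0.005]

```text
time: 7.38
tool_pos: [0.6191, 0.0148, 0.0214]
orientation: [[-0.069, 0.998, 0.0], [0.998, 0.069, -0.0], [-0.0, 0.0, -1.0]]
contact_force: [-0.0, 0.0, -1.2]
width: 0.023
```

Call:
servo_tool:
  motion:
    - [0,0,0,-0.0015,0,0,0.005]
    - [0,0,0,-0.002,0,0,0.005]
    - [0,0,0,-0.002,0,0,0.005]
    - [0,0,0,-0.002,0,0,0.005]
    - [0,0,0,-0.002,0,0,0.005]

```text
time: 7.8
tool_pos: [0.6195, 0.0058, 0.0213]
orientation: [[-0.069, 0.998, -0.0], [0.998, 0.069, 0.001], [0.001, -0.0, -1.0]]
contact_force: [-0.3, 3.5, -1.2]
width: 0.0232
```

Call:
servo_tool:
  motion:
    - [0,0,0,-0.002,0,0,0.005]
    - [0,0,0,-0.002,0,0,0.005]
    - [0,0,0,-0.002,0,0,0.005]
    - [0,0,0,-0.002,0,0,0.005]
    - [0,0,0,-0.002,0,0,0.005]

```text
time: 8.22
tool_pos: [0.6203, -0.0047, 0.0213]
orientation: [[-0.069, 0.998, -0.0], [0.998, 0.069, 0.0], [0.0, -0.0, -1.0]]
contact_force: [-0.5, 3.8, -1.9]
width: 0.023
```

```bash
python3 - <<'E'
from hk import *
import pickle
st=bot.state();s=snapshot('wrist');pickle.dump((st,s),open('w8.pkl','wb'));save(s,'w8');print(st['tool_pos'],st['contact_force'],st['wrist_torque'])
s=snapshot('scene');cv2.imwrite('pics/s8.png',cv2.resize(s['color'][120:210,225:345,::-1],None,fx=6,fy=6,interpolation=cv2.INTER_CUBIC))
E
```

```text
[ 0.62029951 -0.00466953  0.02132387] [-0.50889346  3.78234961 -1.87351864] [0.64031342 0.03109512 0.01818306]
```

View pics/w8.png

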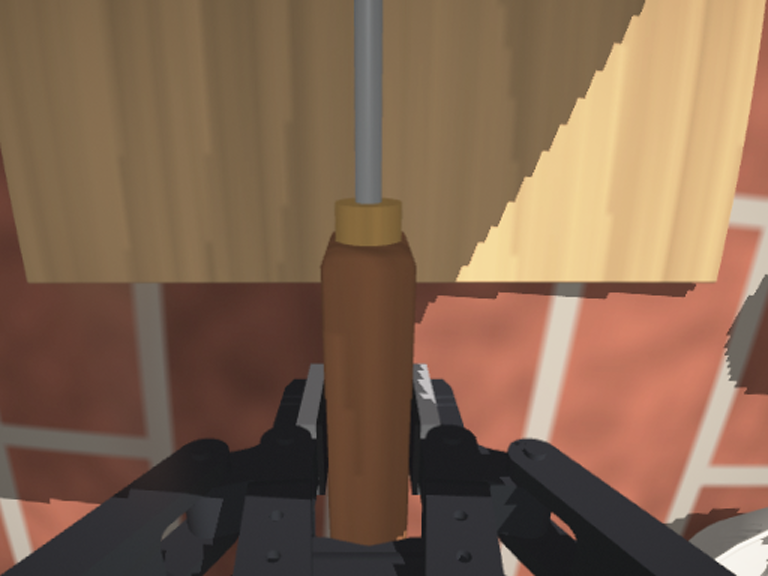

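View pics/s8.png

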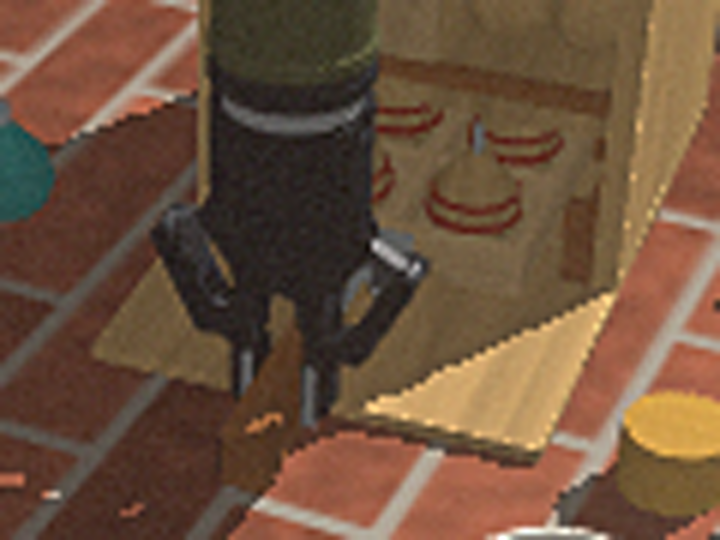

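It is engaged and dragging at a steady 3.8 N or so. I continue slowly.

Call:
servo_tool:
  motion:
    - [0,0,0,-0.0025,0,0,0.005]
    - [0,0,0,-0.0025,0,0,0.005]
    - [0,0,0,-0.0025,0,0,0.005]
    - [0,0,0,-0.0025,0,0,0.005]
    - [0,0,0,-0.0025,0,0,0.005]

```text
time: 8.73
tool_pos: [0.6212, -0.0173, 0.0213]
orientation: [[-0.069, 0.998, -0.0], [0.998, 0.069, 0.0], [0.0, -0.0, -1.0]]
contact_force: [0.3, 3.3, -1.2]
width: 0.0232
```

Call:
servo_tool:
  motion:
    - [0,0,0,-0.0025,0,0,0.005]
    - [0,0,0,-0.0025,0,0,0.005]
    - [0,0,0,-0.0025,0,0,0.005]
    - [0,0,0,-0.0025,0,0,0.005]
    - [0,0,0,-0.0025,0,0,0.005]

```text
time: 9.15
tool_pos: [0.622, -0.0298, 0.0213]
orientation: [[-0.069, 0.998, -0.0], [0.998, 0.069, 0.0], [0.0, -0.0, -1.0]]
contact_force: [0.4, 3.4, -1.5]
width: 0.023
```

Call:
servo_tool:
  motion:
    - [0,0,0,-0.0025,0,0,0.005]
    - [0,0,0,-0.0025,0,0,0.005]
    - [0,0,0,-0.0025,0,0,0.005]
    - [0,0,0,-0.0025,0,0,0.005]
    - [0,0,0,-0.0025,0,0,0.005]

```text
time: 9.57
tool_pos: [0.6229, -0.0422, 0.0213]
orientation: [[-0.069, 0.998, -0.0], [0.998, 0.069, -0.0], [-0.0, -0.0, -1.0]]
contact_force: [-0.6, 4.0, -0.4]
width: 0.0228
```

Call:
servo_tool:
  motion:
    - [0,0,0,-0.0025,0,0,0.005]
    - [0,0,0,-0.0025,0,0,0.005]
    - [0,0,0,-0.0025,0,0,0.005]
    - [0,0,0,-0.0025,0,0,0.005]
    - [0,0,0,-0.002,0,0,0.005]

```text
time: 9.98
tool_pos: [0.6237, -0.0542, 0.0213]
orientation: [[-0.069, 0.998, -0.0], [0.998, 0.069, -0.0], [-0.0, -0.0, -1.0]]
contact_force: [-0.3, 3.3, -1.3]
width: 0.0231
```

Call:
servo_tool:
  motion:
    - [0,0,0,-0.0015,0,0,0.005]
    - [0,0,0,-0.0015,0,0,0.005]
    - [0,0,0,-0.0015,0,0,0.005]
    - [0,0,0,-0.0015,0,0,0.005]
    - [0,0,0,-0.0015,0,0,0.005]

```text
time: 10.4
tool_pos: [0.6242, -0.0615, 0.0213]
orientation: [[-0.069, 0.998, -0.0], [0.998, 0.069, 0.0], [0.0, -0.0, -1.0]]
contact_force: [-0.8, 3.7, -1.3]
width: 0.0233
```

Call:
servo_tool:
  motion:
    - [0,0,0,-0.0015,0,0,0.005]
    - [0,0,0,-0.001,0,0,0.005]
    - [0,0,0,-0.001,0,0,0.005]
    - [0,0,0,-0.001,0,0,0.005]
    - [0,0,0,-0.001,0,0,0.005]

```text
time: 10.82
tool_pos: [0.6246, -0.067, 0.0213]
orientation: [[-0.069, 0.998, -0.0], [0.998, 0.069, 0.0], [0.0, -0.0, -1.0]]
contact_force: [-0.9, 3.3, -1.1]
width: 0.0234
```

Call:
servo_tool:
  motion:
    - [0,0,0,-0.0006,0,0,0.005]
    - [0,0,0,-0.0006,0,0,0.005]
    - [0,0,0,-0.0006,0,0,0.005]
    - [0,0,0,-0.0006,0,0,0.005]

```text
time: 11.15
tool_pos: [0.6248, -0.0694, 0.0213]
orientation: [[-0.069, 0.998, -0.0], [0.998, 0.069, -0.0], [-0.0, -0.0, -1.0]]
contact_force: [0.0, 3.3, -1.4]
width: 0.0227
```

Call:
servo_tool:
  motion:
    - [0,0,0,-0.0005,0,0,0.005]
    - [0,0,0,-0.0005,0,0,0.005]
    - [0,0,0,-0.0005,0,0,0.005]
    - [0,0,0,-0.0005,0,0,0.005]

```text
time: 11.48
tool_pos: [0.6249, -0.0714, 0.0213]
orientation: [[-0.069, 0.998, -0.0], [0.998, 0.069, -0.0], [-0.0, -0.0, -1.0]]
contact_force: [-0.3, 4.2, -1.4]
width: 0.023
```

Call:
servo_tool:
  motion:
    - [0,0,0,-0.0005,0,0,0.005]
    - [0,0,0,-0.0005,0,0,0.005]
    - [0,0,0,-0.0005,0,0,0.005]

```text
time: 11.73
tool_pos: [0.625, -0.0729, 0.0213]
orientation: [[-0.069, 0.998, -0.0], [0.998, 0.069, -0.0], [-0.0, -0.0, -1.0]]
contact_force: [-0.5, 3.5, -0.2]
width: 0.0233
```

Call:
servo_tool:
  motion:
    - [0,0,0,-0.0005,0,0,0.005]
    - [0,0,0,-0.0005,0,0,0.005]
    - [0,0,0,-0.0005,0,0,0.005]

```text
time: 11.98
tool_pos: [0.6251, -0.0744, 0.0213]
orientation: [[-0.069, 0.998, -0.0], [0.998, 0.069, -0.0], [-0.0, -0.0, -1.0]]
contact_force: [0.0, 4.4, -1.3]
width: 0.0231
```

Call:
servo_tool:
  motion:
    - [0,0,0,-0.0005,0,0,0.005]
    - [0,0,0,-0.0005,0,0,0.005]
    - [0,0,0,-0.0005,0,0,0.005]

```text
time: 12.23
tool_pos: [0.625, -0.0747, 0.0211]
orientation: [[-0.068, 0.998, -0.001], [0.998, 0.068, 0.002], [0.002, -0.0, -1.0]]
contact_force: [-0.2, 7.8, -0.8]
width: 0.0231
```

The stop is felt at y ≈ −0.0747, with the force up to 7.8 N. I load it gently.

Call:
servo_tool:
  motion:
    - [0,0,0,-0.0004,0,0,0.005]
    - [0,0,0,-0.0004,0,0,0.005]
    - [0,0,0,0,0,0,0.005]

```text
time: 12.48
tool_pos: [0.6249, -0.0747, 0.021]
orientation: [[-0.068, 0.998, -0.001], [0.998, 0.068, 0.003], [0.003, -0.001, -1.0]]
contact_force: [0.4, 9.2, -1.2]
width: 0.0232
```

Call:
servo_tool:
  motion:
    - [0,0,0,-0.0004,0,0,0.005]
    - [0,0,0,-0.0004,0,0,0.005]
    - [0,0,0,0,0,0,0.005]

```text
time: 12.73
tool_pos: [0.6248, -0.0748, 0.0209]
orientation: [[-0.068, 0.998, -0.001], [0.998, 0.068, 0.004], [0.004, -0.001, -1.0]]
contact_force: [-0.8, 10.8, -2.2]
width: 0.0229
```

Call:
servo_tool:
  motion:
    - [0,0,0,-0.0004,0,0,0.005]
    - [0,0,0,-0.0004,0,0,0.005]
    - [0,0,0,-0.0003,0,0,0.005]
    - [0,0,0,0,0,0,0.005]

```text
time: 13.07
tool_pos: [0.6247, -0.0749, 0.0207]
orientation: [[-0.067, 0.998, -0.002], [0.998, 0.067, 0.005], [0.006, -0.001, -1.0]]
contact_force: [-0.0, 14.1, -2.4]
width: 0.0232
```

Call:
servo_tool:
  motion:
    - [0,0,0,0,0,0,0.005]
    - [0,0,0,0,0,0,0.005]

```text
time: 13.23
tool_pos: [0.6247, -0.0749, 0.0207]
orientation: [[-0.067, 0.998, -0.002], [0.998, 0.067, 0.005], [0.005, -0.001, -1.0]]
contact_force: [-0.2, 13.4, -1.7]
width: 0.0228
```

Call:
servo_tool:
  motion:
    - [0,0,0,0,0,0,0.005]
    - [0,0,0,0,0,0,0.005]

```text
time: 13.4
tool_pos: [0.6247, -0.0749, 0.0207]
orientation: [[-0.067, 0.998, -0.001], [0.998, 0.067, 0.005], [0.005, -0.001, -1.0]]
contact_force: [-0.4, 13.4, -1.9]
width: 0.0229
```

Call:
servo_tool:
  motion:
    - [0,0,0,0,0,0,0.005]
    - [0,0,0,0,0,0,0.005]

```text
time: 13.57
tool_pos: [0.6247, -0.0749, 0.0207]
orientation: [[-0.067, 0.998, -0.002], [0.998, 0.067, 0.005], [0.005, -0.001, -1.0]]
contact_force: [-0.2, 13.5, -1.6]
width: 0.0228
```

Call:
servo_tool:
  motion:
    - [0,0,0,0,0,0,0.005]
    - [0,0,0,0,0,0,0.005]

```text
time: 13.73
tool_pos: [0.6247, -0.0749, 0.0207]
orientation: [[-0.067, 0.998, -0.002], [0.998, 0.067, 0.005], [0.005, -0.001, -1.0]]
contact_force: [0.0, 13.8, -2.6]
width: 0.0234
```

Held at about 13.5 N for 0.8 s. Now I release the pull inside the ring's play.

Call:
servo_tool:
  motion:
    - [0,0,0,0.001,0,0,0.005]
    - [0,0,0,0.001,0,0,0.005]
    - [0,0,0,0.001,0,0,0.005]
    - [0,0,0,0.001,0,0,0.005]
    - [0,0,0,0,0,0,0.005]

```text
time: 14.15
tool_pos: [0.6252, -0.0746, 0.0213]
orientation: [[-0.069, 0.998, 0.0], [0.998, 0.069, -0.0], [-0.0, 0.0, -1.0]]
contact_force: [-0.2, 3.7, -0.7]
width: 0.0235
```

Call:
servo_tool:
  motion:
    - [0,0,0,0.001,0,0,0.005]
    - [0,0,0,0.001,0,0,0.005]
    - [0,0,0,0.001,0,0,0.005]
    - [0,0,0,0.0,0,0,0.005]
    - [0,0,0,0,0,0,0.005]

```text
time: 14.57
tool_pos: [0.625, -0.072, 0.0213]
orientation: [[-0.069, 0.998, 0.0], [0.998, 0.069, -0.001], [-0.001, 0.0, -1.0]]
contact_force: [-0.6, 0.1, -2.1]
width: 0.023
```

Call:
servo_tool:
  motion:
    - [0,0,0,0.001,0,0,0.005]
    - [0,0,0,0.001,0,0,0.005]
    - [0,0,0,0.0005,0,0,0.005]
    - [0,0,0,0,0,-0.001,0.005]
    - [0,0,0,0,0,-0.001,0.005]

```text
time: 14.98
tool_pos: [0.6247, -0.069, 0.0233]
orientation: [[-0.069, 0.998, -0.0], [0.998, 0.069, -0.0], [-0.0, -0.0, -1.0]]
contact_force: [0.3, 0.2, -1.6]
width: 0.0228
```

Call:
servo_tool:
  motion:
    - [0,0,0,0,0,-0.002,0.005]
    - [0,0,0,0,0,-0.002,0.005]
    - [0,0,0,0,0,-0.002,0.005]
    - [0,0,0,0,0,-0.002,0.005]
    - [0,0,0,0,0,0,0.005]

```text
time: 15.4
tool_pos: [0.6252, -0.0691, 0.0319]
orientation: [[-0.069, 0.998, 0.001], [0.998, 0.069, -0.0], [-0.0, 0.001, -1.0]]
contact_force: [-0.3, 0.6, -1.6]
width: 0.0231
```

Free, with no side or lift force. I raise it clear.

Call:
servo_tool:
  motion:
    - [0,0,0,0,0,-0.005,0.005]
    - [0,0,0,0,0,-0.01,0.005]
    - [0,0,0,0,0,-0.02,0.005]
    - [0,0,0,0,0,-0.02,0.005]
    - [0,0,0,0,0,-0.01,0.005]

```text
time: 15.82
tool_pos: [0.6263, -0.0693, 0.0994]
orientation: [[-0.069, 0.998, 0.004], [0.998, 0.069, -0.001], [-0.001, 0.004, -1.0]]
contact_force: [0.3, -0.1, -0.8]
width: 0.0228
```

```bash
python3 - <<'E'
from hk import *
import pickle
st=bot.state();s=snapshot('wrist');pickle.dump((st,s),open('w9.pkl','wb'));save(s,'w9');print(st['tool_pos'],st['contact_force'],st['wrist_torque'])
E
```

```text
[ 0.62627317 -0.06928517  0.09939556] [ 0.28414204 -0.09083559 -0.81489536] [-0.00535873  0.01571063  0.03040997]
```

View pics/w9.png

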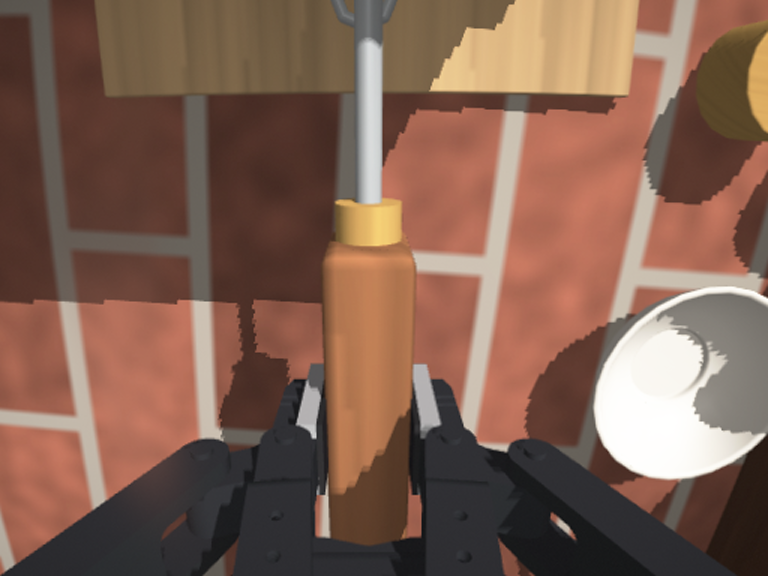

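Call:
servo_tool:
  motion:
    - [0,0,0,-0.028,-0.0137,0,0.005]
    - [0,0,0,-0.03,-0.015,0,0.005]
    - [0,0,0,-0.03,-0.015,0,0.005]
    - [0,0,0,-0.028,-0.014,0.01,0.005]
    - [0,0,0,-0.02,-0.01,0.02,0.005]

```text
time: 16.28
tool_pos: [0.5675, -0.2125, 0.0683]
orientation: [[-0.068, 0.998, 0.005], [0.998, 0.068, -0.003], [-0.004, 0.005, -1.0]]
contact_force: [1.0, 0.2, -1.3]
width: 0.0233
```

Call:
servo_tool:
  motion:
    - [0,0,0,0,0,0.02,0.005]
    - [0,0,0,0,0,0.02,0.005]
    - [0,0,0,0,0,0.01,0.005]
    - [0,0,0,0,0,0.003,0.005]
    - [0,0,0,0,0,0,0.005]

```text
time: 16.7
tool_pos: [0.566, -0.2089, 0.0124]
orientation: [[-0.069, 0.998, -0.002], [0.998, 0.069, 0.001], [0.001, -0.002, -1.0]]
contact_force: [0.8, -0.0, -1.6]
width: 0.0231
```

Call:
servo_tool:
  motion:
    - [0,0,0,0,0,0,0.005]
    - [0,0,0,0,0,0,0.005]

```text
time: 16.87
tool_pos: [0.5678, -0.2094, 0.0144]
orientation: [[-0.07, 0.998, 0.002], [0.998, 0.07, -0.001], [-0.001, 0.002, -1.0]]
contact_force: [0.2, -0.4, -1.9]
width: 0.0233
```

Call:
servo_tool:
  motion:
    - [0,0,0,0,0,0.003,0.005]
    - [0,0,0,0,0,0.002,0.005]
    - [0,0,0,0,0,0.001,0.005]
    - [0,0,0,0,0,0,0.005]
    - [0,0,0,0,0,0,0.005]

```text
time: 17.28
tool_pos: [0.5669, -0.2093, 0.0077]
orientation: [[-0.069, 0.998, 0.001], [0.998, 0.069, -0.0], [-0.0, 0.001, -1.0]]
contact_force: [-0.5, 1.3, 0.9]
width: 0.0232
```

Contact with the counter is felt. I open and retreat.

Call:
servo_tool:
  motion:
    - [0,0,0,0,0,0,0.03]
    - [0,0,0,0,0,0,0.045]
    - [0,0,0,0,0,0,0.06]
    - [0,0,0,0,0,0,0.06]
    - [0,0,0,0,0,-0.005,0.06]

```text
time: 17.7
tool_pos: [0.5659, -0.2091, 0.0116]
orientation: [[-0.069, 0.998, -0.002], [0.998, 0.069, 0.001], [0.001, -0.002, -1.0]]
contact_force: [-1.1, 0.2, 1.3]
width: 0.0601
```

Call:
servo_tool:
  motion:
    - [0,0,0,0,0,-0.02,0.06]
    - [0,0,0,0,0,-0.035,0.06]
    - [0,0,0,0,0,-0.04,0.06]
    - [0,0,0,0,0,-0.04,0.06]
    - [0,0,0,0,0,-0.04,0.06]

```text
time: 18.12
tool_pos: [0.5661, -0.2092, 0.1893]
orientation: [[-0.069, 0.998, -0.0], [0.998, 0.069, 0.0], [0.0, -0.0, -1.0]]
contact_force: [-0.3, -0.5, -0.2]
width: 0.06
```

Call:
servo_tool:
  motion:
    - [0,0,0,-0.03,-0.01,-0.02,0.06]
    - [0,0,0,-0.035,-0.015,-0.01,0.06]
    - [0,0,0,-0.035,-0.015,0,0.06]
    - [0,0,0,0,0,0,0.06]
    - [0,0,0,0,0,0,0.06]

```text
time: 18.53
tool_pos: [0.5327, -0.3139, 0.2179]
orientation: [[-0.065, 0.998, 0.001], [0.998, 0.065, -0.001], [-0.001, 0.001, -1.0]]
contact_force: [0.2, 0.7, -1.4]
width: 0.0598
```

```bash
python3 - <<'E'
from hk import *
import pickle
st=bot.state();print(st['time'],st['tool_pos'],st['contact_force'])
D={'st':st}
for n in('wrist','scene','top'):
    s=snapshot(n);save(s,n+'10');D[n]=s
pickle.dump(D,open('d1.pkl','wb'))
E
```

```text
18.5333 [ 0.53273464 -0.31387295  0.21792323] [ 0.17193612  0.74267472 -1.43640185]
```

View pics/scene10.png

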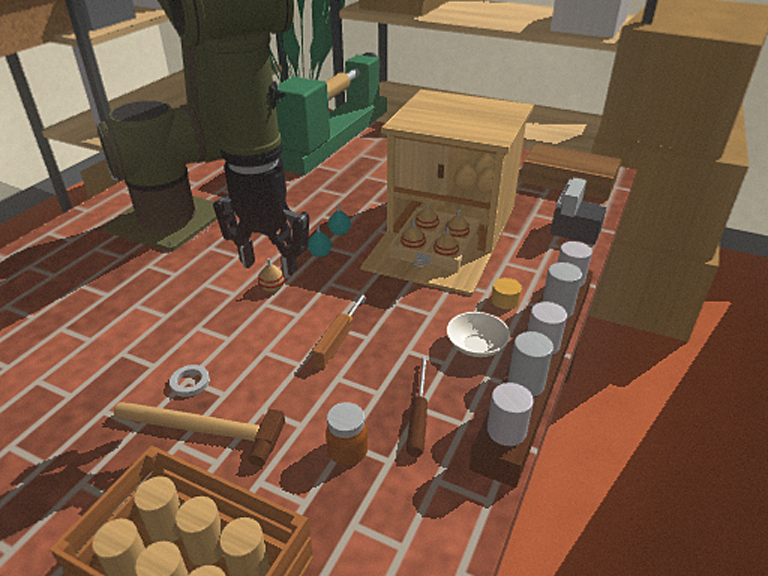

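View pics/top10.png

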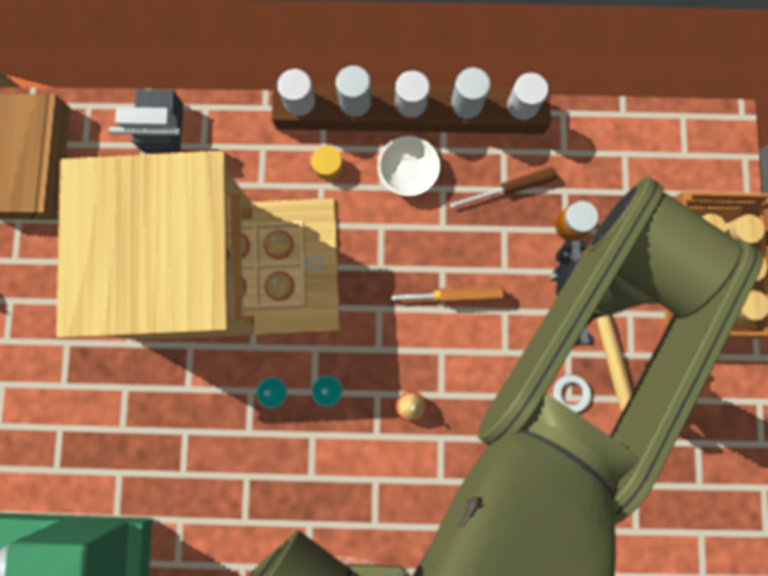

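View pics/wrist10.png

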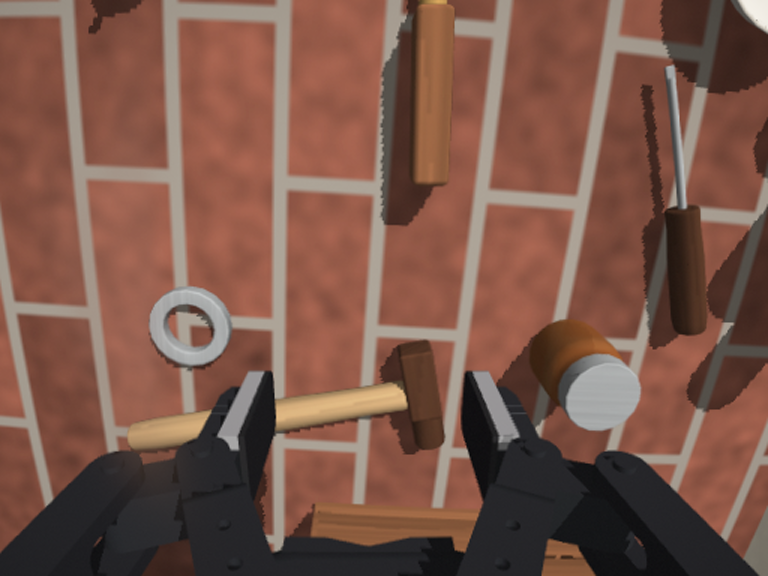

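Tray out with four tops standing, the hook on the bare counter with its tip near (395, 298) in the top view, well clear of the board edge at column 338. A final numeric check before handing in.

```bash
python3 - <<'E'
from hk import *
import pickle
D=pickle.load(open('d1.pkl','rb'));D0=pickle.load(open('d0.pkl','rb'))
s=D['top'];T=T_cw(s)
print('eye top',onplane(s,T,(313/1.5,264/1.5),.024),'before',onplane(s,T,(265/1.5,265/1.5),.024))
print(handle(s,T,box=(280,180,345,210)))
d=cv2.absdiff(D['top']['color'],D0['top']['color']).max(2)>40
for n,b in dict(dish=(245,85,300,135),weight=(200,92,235,122),driver=(298,105,375,142),spare=(258,250,290,285),teal=(165,245,235,275)).items(): print(n,d[b[1]:b[3],b[0]:b[2]].sum())
d=cv2.absdiff(D['scene']['color'],D0['scene']['color']).max(2)>40
for n,b in dict(jar=(210,265,250,312),mallet=(70,262,195,312),gauge=(108,240,144,268),driver=(268,235,290,307)).items(): print(n,d[b[1]:b[3],b[0]:b[2]].sum())
bot.close_job()
E
```

```text
eye top [0.61082251 0.06697805 0.024     ] before [0.60728545 0.15197419 0.024     ]
(array([292, 190,  44,  11, 388], dtype=int32), ((563.3720703125, -208.85256958007812), (24.38780975341797, 111.53820037841797), 3.956540584564209), np.float64(0.03544257185571742), array([[ 547.35913, -154.05775],
       [ 555.0553 , -265.33014],
       [ 579.385  , -263.6474 ],
       [ 571.68884, -152.375  ]], dtype=float32))
dish 0
weight 0
driver 0
spare 0
teal 0
jar 0
mallet 67
gauge 0
driver 0
the job is handed in; nothing more can be done
```

The tray is drawn out to its stop, the hook is laid down and released, and the job is handed in at about 18.7 s.

**What I did**
- I gripped the hook by its handle and lowered its tip into the tray's eye.
- I drew the tray out slowly at 3.3–4.4 N. The stop came with the eye about 113.5 mm out of the mouth.
- I held 13.4–14.1 N at a standstill there for about 0.8 s. The highest reading was 14.1 N.
- I then eased off inside the ring, lifted the hook straight out, and set it on the bare counter beyond the front of the board.

**What the last checks showed**
- **Tray:** the top camera put the eye about 85 mm out from where it started, close to the 84 mm I had from the arm's travel. All four tops were standing.
- **Hook:** its handle top was at 35.4 mm, so it stands level on its underside. Its tip is about 90 mm clear of the board.
- **Bystanders:** the dish, weight, driver, spare top, jar, gauge and turquoise look-alikes showed no picture change.

**Checks that disagreed**
- **Cameras:** the fixed top and scene cameras differed by about 8 mm. I relied on the wrist camera, which agreed with itself from two places for the handle. For the eye it was one wrist view, checked by the hole size and the fixed cameras.
- **Mallet:** 67 pixels changed near it. It looks unmoved in the pictures and I never went near it at counter height. The change is probably the arm's shadow, though I did not confirm that.

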